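# Free the hemmed-in honing stone

## Task

The honing stone is hemmed in on the dark board by the mallet, the sanding block and the oil tin: first clear all three onto the black side mat, standing upright and all there together. Then lift the stone out and lower it, without dropping it, flat into the middle of the stone holder, between its two brass stops and lined up with it. Only after that, stand the three things back in the middle of their own cork mats (mallet on the round one, block on the square one, tin on the oblong one, block and tin lined up with their mats), knocking nothing over.

Things in the scene. Friction and masses are not known exactly. Their poses are not given: they have to be found in the camera images.
- mallet: Carver's mallet standing upright on its round dark wooden head: head 64 mm diameter at the foot, narrowing to 54 mm at 85 mm height and ending at 95 mm; above it a light wooden round handle 25 to 29 mm thick up to 190 mm. About 0.4 kg. Origin: centre of the underside, z up along the handle. Grip the handle from above, e.g. 160 mm above the origin.
- sanding_block: Light wooden sanding block, 62 x 62 mm and 40 mm high, with a dark wooden round knob on top in its middle: neck 22 mm diameter from 40 to 52 mm, knob 32 mm diameter from 52 to 92 mm height. About 0.2 kg. Origin: centre of the underside; x and y along its sides, z up. Grip the knob, e.g. 75 mm above the origin.
- oil_tin: Closed rectangular metal tin with a paper band, 60 mm (its x) x 34 mm (its y) x 110 mm high, with a black round cap on top in its middle: 30 mm diameter, from 116 to 150 mm height. About 0.25 kg. Origin: centre of the underside, z up. Grip the cap, e.g. 136 mm above the origin.
- stone: Two-layer honing stone (red-brown below, pale grey above), a flat bar 110 mm long (its x), 46 mm wide (its y), 30 mm thick. About 0.35 kg. Origin: centre of the underside, z up. It lies on a 6 mm dark board, one of the three things close at one long side and two at the other, gaps about 12 mm, too narrow for a finger: grip it across its width once all three are away.
- mat_round: Round cork mat, 76 mm diameter, 2 mm thick, fixed on the dark board; home of the mallet, which stands on it at the start. Origin: centre of its underside (its top is 2 mm above). The three cork mats have the same yaw; their x axis runs across the stone's length and points away from the robot (within 0.3 rad).
- mat_square: Square cork mat, 74 x 74 mm, 2 mm thick, fixed on the dark board; home of the sanding block, which stands on it at the start. Origin: centre of its underside (top 2 mm above); x and y along its sides. Two of the cork mats lie side by side, centres 96 mm apart along the mats' y, the third 132 mm from their line along the mats' x with the stone between.
- mat_oblong: Oblong cork mat, 74 mm (its x) x 50 mm (its y), 2 mm thick, fixed on the dark board; home of the oil tin, which stands on it at the start. Origin: centre of its underside (top 2 mm above).
- side_mat: Black rubber mat, fixed, bare at the start, 300 mm (its x) x 150 mm (its y), 3 mm thick: the side area. It lies to the left or right of the dark board. Origin: centre of its underside (top 3 mm above); x points away from the robot (within 0.12 rad).
- stone_holder: Wooden honing-stone holder, fixed, 190 mm (its x) x 90 mm (its y) x 14 mm high, on the other side of the board from the black mat. The stone lies on its top (14 mm above the origin), lengthwise between two brass stops 8 mm high, whose inner faces are 128 mm apart along x; open along both long sides. Origin: centre of its underside.

How it is judged:
On the way, in this order (a step that is already met when the one before it is completed fails the run):
1. mallet, sanding block and oil tin all stand released on the black side mat at the same time (x of mallet in the frame of side_mat between -0.15 and 0.15 m and y of mallet in the frame of side_mat between -0.075 and 0.075 m and z of each of mallet, sanding_block, oil_tin in the frame of side_mat below 0.008 m and angle between each of mallet, sanding_block, oil_tin's own z axis and vertical below 0.12 rad and contact force between each of mallet, sanding_block, oil_tin and the fingers below 0.3 N and linear speed of each of mallet, sanding_block, oil_tin below 0.03 m/s and x of sanding_block in the frame of side_mat between -0.15 and 0.15 m and y of sanding_block in the frame of side_mat between -0.075 and 0.075 m and x of oil_tin in the frame of side_mat between -0.15 and 0.15 m and y of oil_tin in the frame of side_mat between -0.075 and 0.075 m), for 0.2 s.
2. the stone lies released in the holder while the three things still stand on the side mat (all of step 1 and horizontal distance between stone and stone_holder below 0.012 m and z of stone in the frame of stone_holder between 0.009 and 0.019 m and angle between the x axis of stone and the x axis of stone_holder, either way round below 0.2 rad and angle between stone's own z axis and vertical below 0.08 rad and contact force between stone and the fingers below 0.3 N and linear speed of stone below 0.03 m/s), for 0.2 s.
At the end, for the whole second after the job is handed in: Stone flat, released and still in the holder, within 12 mm of its middle and 0.2 rad of its direction; mallet, block and tin upright, released and still within 12 mm of the centres of their round, square and oblong mats, block and tin within 0.25 rad of the mat's sides (any way round that fits) (horizontal distance between stone and stone_holder below 0.012 m and z of stone in the frame of stone_holder between 0.009 and 0.019 m and angle between the x axis of stone and the x axis of stone_holder, either way round below 0.2 rad and angle between stone's own z axis and vertical below 0.08 rad and contact force between each of stone, mallet, sanding_block, oil_tin and the fingers below 0.3 N and linear speed of each of stone, mallet, sanding_block, oil_tin below 0.03 m/s and horizontal distance between mallet and mat_round below 0.012 m and z of mallet in the frame of mat_round below 0.006 m and angle between each of mallet, sanding_block, oil_tin's own z axis and vertical below 0.1 rad and horizontal distance between sanding_block and mat_square below 0.012 m and z of sanding_block in the frame of mat_square below 0.006 m and (angle between the x axis of sanding_block and the x axis of mat_square, either way round below 0.25 rad or angle between the x axis of sanding_block and the y axis of mat_square, either way round below 0.25 rad) and horizontal distance between oil_tin and mat_oblong below 0.012 m and z of oil_tin in the frame of mat_oblong below 0.006 m and angle between the x axis of oil_tin and the x axis of mat_oblong, either way round below 0.25 rad); the robot touches nothing.
It fails at once if the mallet, sanding block or oil tin is knocked over (angle between any of mallet, sanding_block, oil_tin's own z axis and vertical above 0.8 rad).
It fails at once if the stone is dropped: let go of more than 20 mm above the holder (horizontal distance between stone and stone_holder below 0.06 m and z of stone in the frame of stone_holder above 0.034 m and contact force between stone and the fingers below 0.1 N).
It also fails if it takes over 152 s, if anything falls off the work surface, if the arm or the gripper's body presses on something with over 40 N, if the wrist force passes 120 N, or if a joint passes its speed limit or range.

## Robot

A 7-joint arm with a two-finger parallel gripper is mounted at the origin on the work surface. World frame = base frame: x ahead of the robot, y to its left, z up, the work surface at z = 0. Lengths are in m, angles in rad, forces in N, time in s.
With the tool pointing down it reaches from about 0.4 to 0.85 m from the base axis. Payload 4.5 kg.
Tool frame: the origin (TCP) lies midway between the tips of the shut fingers; the grasp point (between the pads) lies 19 mm behind it; z points along the fingers, x is the direction in which the jaws open and shut, and the axes are right-handed (so a half turn about z gives the same grasp; the last joint's range is limited). The gripper opens to 88 mm and grips with 3 to 60 N. Pads are 18 mm wide; open, the fingers measure 123 mm over their backs; the gripper's body (75 mm by 187 mm) begins 45 mm behind the grasp point.
Start: joints at [1.138, 0.689, -0.195, 1.565, 0.157, 0.902, -0.215], TCP at [0.281, -0.558, 0.239] pointing down, gripper open.
Joint ranges: [-3.01, 3.01], [-0.46, 2.08], [-1.47, 1.51], [0.13, 2.56], [-1, 4.14], [0.04, 2.09], [-2.66, 2.66]. Speed limits (rad/s): [2.57, 2.57, 3.14, 3.14, 3.14, 3.14, 3.14].

## Interface

Orientations are given as a 3x3 rotation matrix whose columns are the frame's x, y, z axes.
In Python, from workcell import ctrl, cams gives the robot as it stands. The module is installed in compiled form; this text tells all that it offers. Calls block until the motion is done:
- ctrl.move_pose(position, orientation): joint-space move of the TCP to a pose.
- ctrl.movel(position, vel=0.15, rotation=None): straight line of the TCP; rotation=None keeps the orientation; vel is the mean speed in m/s.
- ctrl.move_joints(angles): joint-space move.
- ctrl.move_gripper(opening, newtons=None): finger opening in m; newtons is the grip in N (None keeps the last); returns when the fingers have stopped.
- ctrl.sleep(seconds).
- ctrl.solve_ik(position, orientation): joint angles nearest the present ones, or None.
- ctrl.read_state(): the state.
- cams.capture(name): name is "scene" or "top"; returns a dict with "img" (480x640x3 uint8, blue, green, red), "fx", "fy", "cx", "cy" (pixels), "cam_to_world" (4x4, takes a point from camera to world coordinates). Camera axes: x right, y up, looking along -z (the intrinsics and any distortion apply to the point x, -y, -z); pixel columns grow to the right and rows downward; lengths in m; the calibration is good to about 2 mm. A picture is of the moment at which its call begins. There is no depth.
A pose or a line that the arm cannot do raises ctrl.MotionError and nothing moves.
- ctrl.sign_off(): hands the job in, once; it reports no verdict.
Trained networks look in the newest picture that a camera, given by its name, has taken for a name from the list of things; names that differ only in an ending like _2 or _b are one class to them, and where a whole thing is asked for, a point or a joint stands for the part that bears it (a point fixed in the world has none). Each returns a list of dicts, best first, with "score" (0 to 1); they miss things now and then, are a little off and sometimes report something else, mostly with a low value. They report only what shows in the picture. A call takes as long as a camera call.
- cams.regions_of(camera, name): "mask" (480x640 bool, what is visible of it).
- cams.spot_point(camera, name): "location" ([x, y, z] in m, in the coordinates of the camera as it stood for that picture, good to about 4 mm: a listed point, or the origin of a listed thing).
The state is a dict: "clock": time; "qpos": joint angles; "joint_vel": joint speeds; "effort": joint torques, N m; "position": TCP position; "tcp_rot": TCP orientation; "wrist_force": force on the tool from outside, world axes, zero at the start; "moment": the same for the moment, N m; "finger_gap": finger opening in m.
Only numpy, scipy, OpenCV 4.12 (cv2) and the standard library are available. Lean on these libraries where they do the work, as an engineer would, in place of code of your own. Each camera call takes 0.05 s, during which the arm holds its last target. There are 200 camera calls.

## Working session

There is one attempt and no reset: what is moved stays moved. The work goes in short steps, each a Python script; the robot and the scene stay as the last script left them, time stands still between calls to the robot, and variables do not carry over. Pictures are saved under pics/ and viewed, about 12 in all and at most 16, crops included, and the job is handed in when it is done.

```bash
mkdir -p pics; cat > h.py <<'E'
import numpy as np, cv2
from workcell import ctrl, cams
N=["mallet","sanding_block","oil_tin","stone","mat_round","mat_square","mat_oblong","side_mat","stone_holder"]
def cap(n,save=None):
    c=cams.capture(n)
    if save: cv2.imwrite("pics/"+save,c["img"])
    return c
def proj(c,p):
    T=np.linalg.inv(c["cam_to_world"]); q=T[:3,:3]@np.array(p)+T[:3,3]
    return np.array([c["cx"]+c["fx"]*q[0]/-q[2], c["cy"]-c["fy"]*q[1]/-q[2]])
def unproj(c,u,v,z):
    T=c["cam_to_world"]; d=T[:3,:3]@np.array([(u-c["cx"])/c["fx"],-(v-c["cy"])/c["fy"],-1.])
    return T[:3,3]+d*(z-T[2,3])/d[2]
def spot(c,cam,n):
    T=c["cam_to_world"]
    return [(round(r["score"],2),np.round(T[:3,:3]@r["location"]+T[:3,3],4)) for r in cams.spot_point(cam,n)[:2]]
def maskrect(c,cam,n,z):
    rs=cams.regions_of(cam,n)
    if not rs: return None
    m=rs[0]["mask"].astype(np.uint8)
    cs,_=cv2.findContours(m,cv2.RETR_EXTERNAL,cv2.CHAIN_APPROX_NONE)
    k=max(cs,key=cv2.contourArea)[:,0]
    P=np.array([unproj(c,u,v,z)[:2] for u,v in k])*1000
    (x,y),(w,h),a=cv2.minAreaRect(P.astype(np.float32))
    return round(rs[0]["score"],2),np.round([x,y,w,h,a],1)
def R(th): # tool down, x axis (jaw) at yaw th
    c,s=np.cos(th),np.sin(th); return np.array([[c,s,0],[s,-c,0],[0,0,-1.]])
E
python3 - <<'E'
from h import *
for cam in("top","scene"):
    c=cap(cam,cam+"0.png"); print(cam,c["fx"],[k for k in c]); print(np.round(c["cam_to_world"],3))
    for n in N: print(n,spot(c,cam,n))
    if cam=="top":
        for n,z in zip(N,[.1,.092,.15,.036,.008,.008,.008,.003,.014]): print(n,maskrect(c,cam,n,z))
print(ctrl.read_state()["clock"])
E
```

```text
top 542.8760220899837 ['img', 'fx', 'fy', 'cx', 'cy', 'cam_to_world']
[[-0.013  0.998 -0.056  0.512]
 [-1.    -0.013  0.013  0.001]
 [ 0.012  0.056  0.998  0.989]
 [ 0.     0.     0.     1.   ]]
mallet []
sanding_block [(0.57, array([0.5237, 0.0498, 0.007 ]))]
oil_tin [(0.96, array([ 0.6539, -0.0141,  0.01  ])), (0.25, array([ 0.5872, -0.0139,  0.0043]))]
stone [(0.94, array([ 0.5842, -0.0068,  0.0063]))]
mat_round []
mat_square []
mat_oblong [(0.92, array([ 0.6514, -0.0122,  0.0078])), (0.65, array([ 0.6522, -0.0161,  0.0095]))]
side_mat [(0.56, array([ 0.4718, -0.3434, -0.0007]))]
stone_holder [(0.81, array([ 0.4999,  0.3389, -0.0033]))]
mallet (0.83, array([509.1, -40.5,  56.6,  53.2,  44.2]))
sanding_block (0.64, array([498.7, 310.8,  85.7, 175.4,  68. ]))
oil_tin (0.74, array([638.4, -13.1,  33. ,  68.2,  86.9]))
stone (0.85, array([581.7,  -8.7, 110. ,  49.1,  81.1]))
mat_round (0.62, array([512. , -42.6,  72.3,  73.9,  89.2]))
mat_square (0.91, array([525.4,  17.8,   7.3,  56.1,  86.3]))
mat_oblong (0.54, array([645.9, -11.8,  51.7,  71.7,  81.8]))
side_mat (0.92, array([ 469.6, -347.7,  149.2,  299.7,   86.5]))
stone_holder (0.73, array([497.6, 338. ,  93.8, 190.2,  68.1]))
scene 479.8745481400479 ['img', 'fx', 'fy', 'cx', 'cy', 'cam_to_world']
[[ 0.807 -0.349  0.477  1.087]
 [ 0.591  0.471 -0.655 -0.7  ]
 [ 0.004  0.81   0.586  0.678]
 [ 0.     0.     0.     1.   ]]
mallet [(0.73, array([ 0.5128, -0.0459,  0.0047])), (0.6, array([0.5246, 0.0539, 0.0088]))]
sanding_block [(0.6, array([0.5229, 0.0573, 0.0048]))]
oil_tin [(0.62, array([ 0.6524, -0.013 ,  0.0069]))]
stone [(0.91, array([ 0.5837, -0.0092,  0.0088]))]
mat_round [(0.56, array([ 0.5137, -0.0441,  0.0046]))]
mat_square []
mat_oblong [(0.71, array([ 0.6484, -0.0121,  0.004 ]))]
side_mat [(0.92, array([ 0.4718, -0.3471,  0.0007]))]
stone_holder [(0.84, array([0.4979, 0.3368, 0.0033]))]
1.45
```

View pics/top0.png

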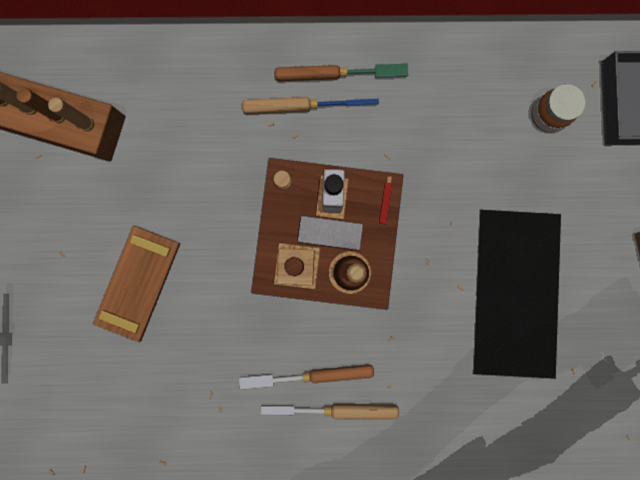

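View pics/scene0.png

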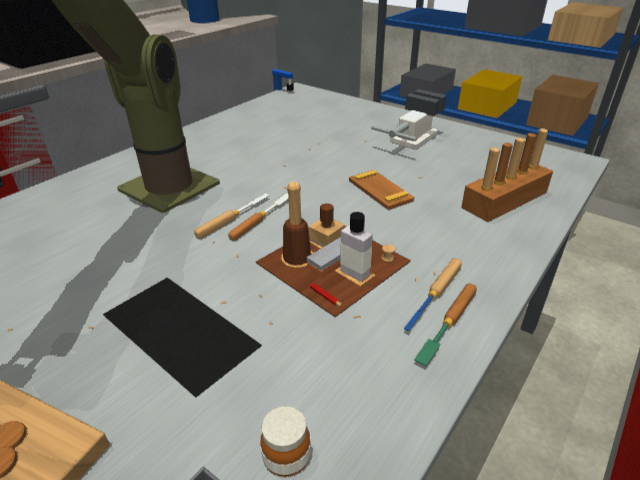

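The top view shows the mallet at about (350,272), block (295,267), tin (333,185) and stone (330,233). The side mat is centred at (517,294) on the right and the holder at (137,284) on the left. The scene view agrees, and a decoy knob and tools lie nearby. I'll get precise positions for the grip points and check reach.

```bash
python3 - <<'E'
from h import *
c=cap("top"); im=c["img"]
for n,u,v,z in (("mallet",356,271,.198),("tincap",334,184,.158),("knob",294,266,.1)): print(n,unproj(c,u,v,z).round(4))
cv2.imwrite("pics/c1.png",cv2.resize(im[150:320,240:415],None,fx=3.4,fy=3.4,interpolation=cv2.INTER_CUBIC))
st=ctrl.read_state(); print(st["tcp_rot"].round(2),st["finger_gap"])
for n,p in dict(m=(.515,-.044,.149),t=(.652,-.013,.125),b=(.524,.052,.064),s0=(.58,-.35,.06),s1=(.47,-.35,.14),s2=(.36,-.35,.12)).items():
  for th in (np.pi/2,-np.pi/2):
    for dz in(0,.12):
      q=ctrl.solve_ik(np.add(p,(0,0,dz)),R(th)); print(n,round(th,1),dz,None if q is None else np.round(q,2))
for p,ths in (((.582,-.0085,.02),(-.15,3)),((.498,.338,.03),(np.radians(68),np.radians(248)))):
  for th in ths:
    q=ctrl.solve_ik(p,R(th)); print(p,th,None if q is None else np.round(q,2))
E
```

```text
mallet [ 0.514  -0.0444  0.198 ]
tincap [ 0.6486 -0.0148  0.158 ]
knob [0.5238 0.0513 0.1   ]
[[ 0.45 -0.89  0.  ]
 [-0.89 -0.45 -0.  ]
 [ 0.   -0.   -1.  ]] 0.0880635759476759
m 1.6 0 [ 0.41  0.77 -0.7   1.96  0.77  0.7   0.8 ]
m 1.6 0.12 [ 0.55  0.64 -0.93  1.83  0.61  0.99  0.93]
m -1.6 0 [-0.01  0.69  0.02  1.98 -0.02  0.47 -1.55]
m -1.6 0.12 [ 0.02  0.5  -0.03  1.86  0.02  0.78 -1.6 ]
t 1.6 0 [ 0.29  0.94 -0.67  1.56  0.7   0.9   0.94]
t 1.6 0.12 [ 0.37  0.84 -0.87  1.45  0.67  1.17  0.97]
t -1.6 0 [-0.07  0.86  0.03  1.58 -0.04  0.7  -1.59]
t -1.6 0.12 [-0.05  0.72  0.    1.48 -0.    0.95 -1.62]
b 1.6 0 [ 0.17  0.91 -0.6   1.97  0.97  0.57  0.46]
b 1.6 0.12 [ 0.28  0.74 -0.79  1.9   0.73  0.81  0.66]
b -1.6 0 [-0.22  0.85  0.05  1.99 -0.14  0.3  -1.62]
b -1.6 0.12 [-0.21  0.64  0.05  1.93 -0.05  0.58 -1.71]
s0 1.6 0 [ 0.85  1.09 -0.78  1.49  0.88  0.94  1.37]
s0 1.6 0.12 [ 0.88  0.95 -0.87  1.43  0.76  1.12  1.45]
s0 -1.6 0 [ 0.49  0.98 -0.02  1.51  0.03  0.65 -1.12]
s0 -1.6 0.12 [ 0.49  0.82 -0.02  1.45  0.02  0.87 -1.11]
s1 1.6 0 [ 1.01  0.89 -0.82  1.76  0.83  0.88  1.38]
s1 1.6 0.12 [ 1.06  0.75 -0.93  1.64  0.66  1.1   1.51]
s1 -1.6 0 [ 0.58  0.77 -0.04  1.78  0.05  0.6  -1.05]
s1 -1.6 0.12 [ 0.59  0.61 -0.04  1.67  0.03  0.87 -1.04]
s2 1.6 0 [ 1.12  0.83 -0.75  2.02  0.93  0.68  1.33]
s2 1.6 0.12 [ 1.24  0.67 -0.94  1.91  0.68  0.92  1.54]
s2 -1.6 0 [ 0.7   0.73 -0.04  2.04  0.07  0.37 -0.97]
s2 -1.6 0.12 [ 0.72  0.53 -0.06  1.93  0.05  0.68 -0.94]
(0.582, -0.0085, 0.02) -0.15 [ 0.06  0.96 -0.21  1.82  0.46  0.4  -0.64]
(0.582, -0.0085, 0.02) 3 [-0.28  1.01  0.39  1.84 -0.81  0.46 -2.59]
(0.498, 0.338, 0.03) 1.1868238913561442 [-0.63  0.96 -0.07  1.77  0.15  0.43  0.38]
(0.498, 0.338, 0.03) 4.328416544945937 [-0.96  1.04  0.53  1.78 -0.91  0.58 -1.8 ]
```

View pics/c1.png

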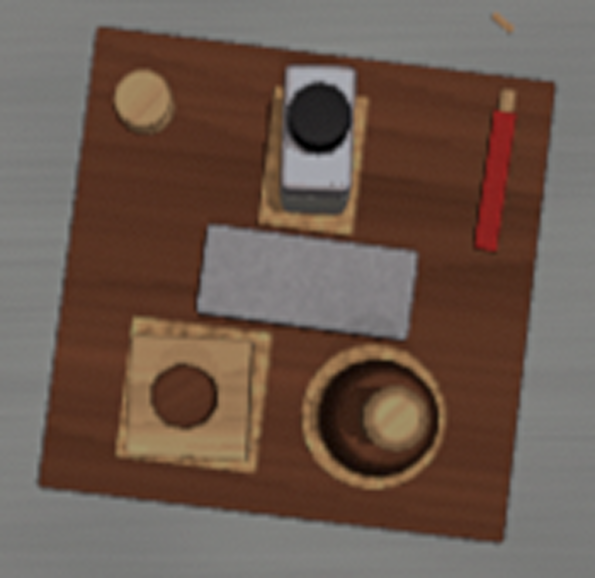

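Measured grip axes: mallet (0.512,-0.0465), tin (0.649,-0.0145), block (0.524,0.051). The mats are visible around all three, and the tin and block are yawed slightly relative to theirs. Clearing order is mallet, tin, block, so the gripper body never meets anything tall.

```bash
cat >> h.py <<'E'
SM=np.array([.4705,-.3475]); SY=-.06
def side(dx,dy=0): return SM+np.array([[np.cos(SY),-np.sin(SY)],[np.sin(SY),np.cos(SY)]])@[dx,dy]
ZG=dict(mallet=.16,sanding_block=.075,oil_tin=.136)   # grasp height above origin
def transfer(n,a,za,ya,b,zb,yb,F=30,lift=.12,opening=.06):
    g=ZG[n]-.019
    A=lambda d:[a[0],a[1],za+g+d]; B=lambda d:[b[0],b[1],zb+g+d]
    hi=max(ctrl.read_state()["position"][2],.25)
    ctrl.move_gripper(opening)
    ctrl.move_pose([a[0],a[1],max(za+g+lift,.25)],R(ya))
    ctrl.movel(A(0),vel=.15); ctrl.move_gripper(0.0,F); s=ctrl.read_state(); print(n,"gap",round(s["finger_gap"],4))
    ctrl.movel(A(lift),vel=.15); print(" held",round(ctrl.read_state()["finger_gap"],4),ctrl.read_state()["wrist_force"].round(1))
    ctrl.movel([b[0],b[1],zb+g+lift],vel=.25,rotation=R(yb))
    ctrl.movel(B(.015),vel=.15); ctrl.movel(B(.001),vel=.03)
    ctrl.sleep(.2); print(" down",ctrl.read_state()["wrist_force"].round(1))
    ctrl.move_gripper(opening); ctrl.movel(B(lift if n=="sanding_block" else .08),vel=.15)
    print(" clock",round(ctrl.read_state()["clock"],1))
E
python3 - <<'E'
from h import *
y=-np.pi/2
transfer("mallet",(.512,-.046),.008,y,side(0),.003,y)
c=cap("scene","s1.png")
E
```

```text
mallet gap 0.0262
 held 0.0258 [-0.1 -0.5 -3.4]
 down [ 0.2  0.1 -4.2]
 clock 11.0
```

View pics/s1.png

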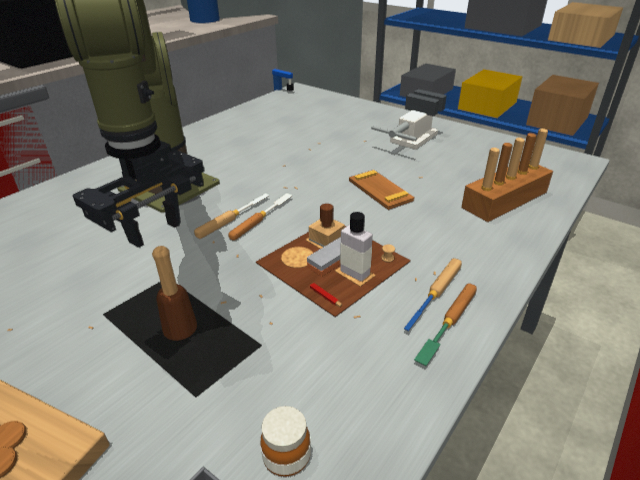

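The mallet stands upright on the black mat at (178,335); its lean in the image matches perspective. The round mat is now bare at (297,257). Next are the tin and the block.

```bash
python3 - <<'E'
from h import *
y=-np.pi/2
transfer("oil_tin",(.649,-.0145),.008,y,side(.105),.003,y)
transfer("sanding_block",(.524,.051),.008,y,side(-.11),.003,y)
ctrl.move_pose([.35,-.2,.3],R(y))
c=cap("scene","s2.png"); 
for n in N: print(n,spot(c,"scene",n))
c=cap("top","t2.png")
for n in N: print(n,spot(c,"top",n))
for n,z in zip(N,[.1,.043,.113,.036,.008,.008,.008,.003,.014]): print(n,maskrect(c,"top",n,z))
im=c["img"]
a=cv2.resize(im[150:320,240:415],None,fx=2.2,fy=2.2,interpolation=cv2.INTER_CUBIC)
b=cv2.resize(im[200:390,460:580],None,fx=1.97,fy=1.97,interpolation=cv2.INTER_CUBIC)[:374]
cv2.imwrite("pics/c2.png",np.hstack([a[:b.shape[0]],b[:a.shape[0]]]))
E
```

```text
oil_tin gap 0.029
 held 0.0292 [-0.2 -0.3 -1.8]
 down [ 0.7 -0.4 -1.9]
 clock 19.7
sanding_block gap 0.031
 held 0.0313 [-1.1 -0.6 -2.6]
 down [-0.8 -0.1 -0.6]
 clock 29.3
mallet [(0.79, array([ 0.4705, -0.3457, -0.0011]))]
sanding_block [(0.66, array([ 0.3633, -0.3349, -0.0005]))]
oil_tin [(0.8, array([ 0.5762, -0.3523,  0.002 ])), (0.72, array([ 0.4961,  0.3371, -0.0009]))]
stone [(0.78, array([ 0.5848, -0.0083,  0.0092]))]
mat_round [(0.81, array([ 0.5147, -0.0445,  0.004 ]))]
mat_square [(0.95, array([0.5251, 0.0557, 0.0069])), (0.57, array([ 0.4998,  0.3367, -0.0034]))]
mat_oblong []
side_mat [(0.66, array([ 0.4723, -0.3473,  0.0029]))]
stone_holder [(0.87, array([0.5027, 0.3382, 0.0006]))]
mallet [(0.92, array([ 0.4741, -0.3509,  0.0043]))]
sanding_block [(0.76, array([ 0.3616, -0.3439,  0.001 ]))]
oil_tin [(0.84, array([ 0.5798, -0.3553,  0.0051]))]
stone [(0.82, array([ 0.5834, -0.0107,  0.0075]))]
mat_round [(0.69, array([ 0.5138, -0.0443,  0.0076]))]
mat_square [(0.97, array([0.5303, 0.0525, 0.0025]))]
mat_oblong [(0.6, array([ 0.5802, -0.3539,  0.0051])), (0.57, array([ 0.6521, -0.0094,  0.0047]))]
side_mat []
stone_holder [(0.98, array([ 0.5016,  0.3369, -0.0026]))]
mallet (0.75, array([ 471.8, -341.3,  112.6,   57.5,   85.8]))
sanding_block (0.73, array([ 363.6, -334.4,   77.9,   68.6,   89.1]))
oil_tin (0.95, array([ 574.5, -341.3,   85.6,   63.6,   89.3]))
stone (0.86, array([582. ,  -8.5, 110. ,  48.4,  82.1]))
mat_round (0.72, array([512. , -43.5,  74.1,  73.9,  89.2]))
mat_square (0.71, array([524.8,  52.1,  74.4,  73.8,  82.2]))
mat_oblong (0.75, array([ 470.1, -345.5,  149.4,  297.8,   86.1]))
side_mat (0.63, array([ 470.7, -347.2,  150. ,  300.7,   86.1]))
stone_holder (0.81, array([497.4, 338.2,  92.6, 190.4,  68. ]))
```

View pics/c2.png

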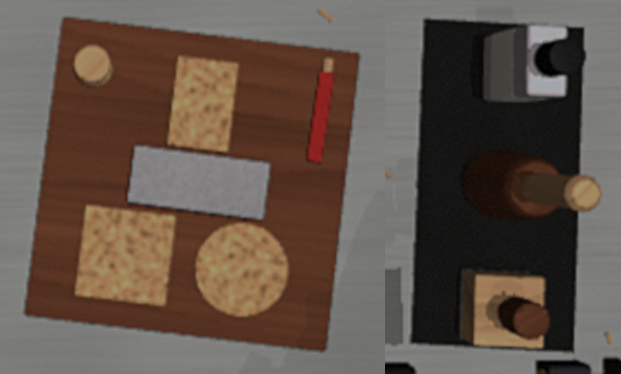

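View pics/s2.png

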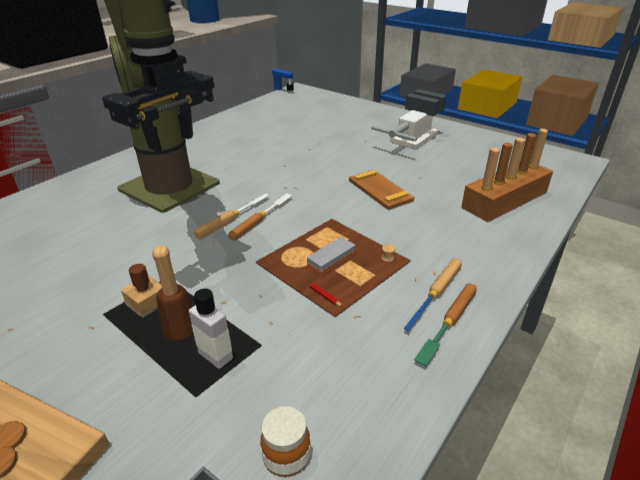

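All three things stand on the black mat and the three cork mats are bare: square at (0.525,0.052), round at (0.512,-0.0435), yaw about -0.135. Now the stone.

```bash
python3 - <<'E'
from h import *
c=cap("top"); print("oblong",unproj(c,332.4,197.3,.008).round(4))
a=(.583,-.009); b=(.4985,.3385); ya=-.138; yb=np.radians(68)
ctrl.move_gripper(.075); ctrl.move_pose([*a,.2],R(ya))
ctrl.movel([*a,.011],vel=.15); ctrl.move_gripper(0,40); print(ctrl.read_state()["finger_gap"])
ctrl.movel([*a,.13],vel=.15); print(ctrl.read_state()["finger_gap"],ctrl.read_state()["wrist_force"])
ctrl.movel([*b,.13],vel=.2,rotation=R(yb))
ctrl.movel([*b,.04],vel=.15); ctrl.movel([*b,.0205],vel=.03); ctrl.sleep(.3); print(ctrl.read_state()["wrist_force"])
ctrl.move_gripper(.07); ctrl.movel([*b,.2],vel=.15)
ctrl.move_pose([.45,.05,.3],R(.3)); print(ctrl.read_state()["clock"])
c=cap("top","t3.png"); print(spot(c,"top","stone"),maskrect(c,"top","stone",.044),maskrect(c,"top","stone_holder",.014))
cv2.imwrite("pics/c3.png",cv2.resize(c["img"][210:350,80:200],None,fx=4,fy=4,interpolation=cv2.INTER_CUBIC))
c=cap("scene"); print(spot(c,"scene","stone"),spot(c,"scene","stone_holder"))
E
```

```text
oblong [ 0.6488 -0.0144  0.008 ]
0.04576430322277835
0.04566522160198085 [ 0.22036134 -0.1678848  -4.49731143]
[ 0.10355613  0.25889307 -3.80658931]
42.9833
[(0.63, array([0.498 , 0.3368, 0.0133]))] (0.93, array([499. , 334.3,  54.2, 113.6,  67.8])) (0.6, array([497.9, 338.4,  95.1, 191.6,  68.5]))
[(0.7, array([0.5054, 0.3365, 0.0164]))] [(0.69, array([ 0.4951,  0.3375, -0.001 ]))]
```

View pics/c3.png

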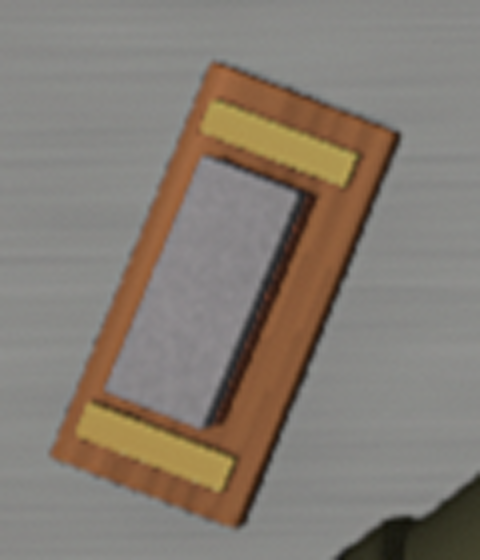

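```bash
python3 - <<'E'
from h import *
c=cap("top")
U=lambda z,*P:np.array([unproj(c,80+u/4,210+v/4,z)[:2] for u,v in P])
h=U(.014,(215,65),(395,134),(240,522),(53,455)); s=U(.044,(204,157),(302,193),(208,427),(105,393)); st=U(.022,(210,99),(357,152),(347,188),(201,133),(90,402),(236,457),(222,492),(77,436))
for n,a in(("h",h),("s",s),("stops",st)):print(n,a.mean(0).round(4))
for a in(h,s): print([round(np.linalg.norm(a[i]-a[i-1]),4) for i in range(4)], np.degrees(np.arctan2(*(a[0]+a[1]-a[2]-a[3])[::-1])).round(1))
for n,u,v in(("mallet",462+460-460,0,0),) if 0 else (): pass
# side things: fit by edges
c2=c["img"]; cv2.imwrite("pics/c4.png",cv2.resize(c2[205:385,465:585],None,fx=4.4,fy=3.3,interpolation=cv2.INTER_CUBIC) if 0 else cv2.resize(c2[205:385,465:585],None,fx=3.3,fy=3.3,interpolation=cv2.INTER_CUBIC))
E
```

```text
h [0.4979 0.337 ]
s [0.4988 0.3358]
stops [0.4975 0.338 ]
[np.float64(0.1865), np.float64(0.0866), np.float64(0.1844), np.float64(0.0883)] -21.9
[np.float64(0.1095), np.float64(0.0454), np.float64(0.1079), np.float64(0.0468)] -22.0
```

View pics/c4.png

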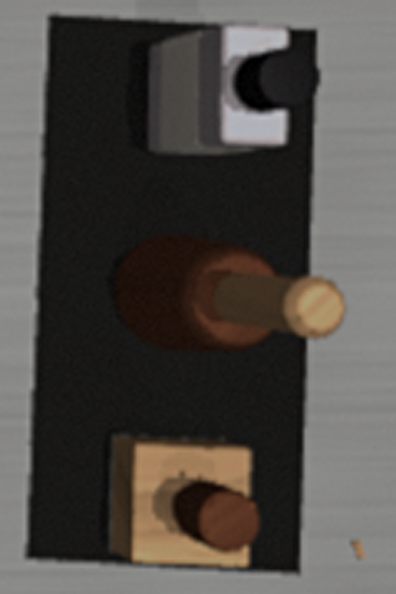

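The stone lies flat between the stops, within 2 mm and 0.1° of the holder. This crop shows the tin (top), mallet and block standing upright on the side mat. I'll measure their yaws and grip axes.

```bash
python3 - <<'E'
from h import *
c=cap("top")
U=lambda z,*P:np.array([unproj(c,465+u/3.3,205+v/3.3,z)[:2] for u,v in P])
t=U(.113,(224,26),(289,30),(287,146),(222,141)); b=U(.043,(135,440),(252,446),(249,567),(132,562))
for n,a in(("tin",t),("block",b)): print(n,a.mean(0).round(4),[round(np.linalg.norm(a[i]-a[i-1]),4) for i in range(4)],np.degrees(np.arctan2(*(a[0]+a[1]-a[2]-a[3])[::-1])).round(1))
print("cap",U(.153,(292,79)),"knob",U(.095,(229,520)),"mallet",U(.193,(318,306)),"side",side(.105),side(0),side(-.11))
E
```

```text
tin [ 0.5752 -0.3535] [np.float64(0.0569), np.float64(0.0323), np.float64(0.0574), np.float64(0.0322)] -3.0
block [ 0.3607 -0.3406] [np.float64(0.0634), np.float64(0.0618), np.float64(0.0629), np.float64(0.0616)] -3.3
cap [[ 0.57522302 -0.35472581]] knob [[ 0.36069639 -0.3400076 ]] mallet [[ 0.47084297 -0.34565773]] side [ 0.57531106 -0.35379622] [ 0.4705 -0.3475] [ 0.36069794 -0.34090396]
```

```bash
python3 - <<'E'
from h import *
y=-np.pi/2
transfer("sanding_block",(.3607,-.3407),.003,y,(.525,.0522),.008,y-.08)
transfer("oil_tin",(.5753,-.354),.003,y,(.649,-.0143),.008,y-.083)
transfer("mallet",(.4707,-.3467),.003,y,(.5122,-.0437),.008,y)
p=ctrl.read_state()["position"]; ctrl.movel([p[0],p[1],.32]); ctrl.move_pose([.35,-.3,.35],R(y))
print(ctrl.read_state()["clock"])
c=cap("scene","s5.png"); 
for n in N: print(n,spot(c,"scene",n))
c=cap("top","t5.png")
for n in N: print(n,spot(c,"top",n))
cv2.imwrite("pics/c5.png",cv2.resize(c["img"][150:320,240:415],None,fx=3.4,fy=3.4,interpolation=cv2.INTER_CUBIC))
E
```

```text
sanding_block gap 0.0316
 held 0.0314 [-0.8 -0.2 -3.2]
 down [ 0.5 -0.8 -1.5]
 clock 53.3
oil_tin gap 0.0296
 held 0.0293 [-0.2 -0.7 -1.6]
 down [ 0.6  0.1 -2.1]
 clock 62.0
mallet gap 0.0256
 held 0.0257 [ 0.3  0.9 -4.2]
 down [-0.6 -0.5 -3.9]
 clock 70.6
72.5
mallet []
sanding_block [(0.72, array([0.5253, 0.0563, 0.0076]))]
oil_tin [(0.6, array([ 0.6483, -0.0137,  0.0079])), (0.39, array([0.5005, 0.3395, 0.0196]))]
stone [(0.97, array([0.5001, 0.3381, 0.0135]))]
mat_round [(0.48, array([ 0.512 , -0.0454,  0.0038]))]
mat_square [(0.4, array([0.524 , 0.0537, 0.0066])), (0.29, array([ 0.6499, -0.0133,  0.0053]))]
mat_oblong [(0.75, array([ 0.648 , -0.0136,  0.0057]))]
side_mat [(0.65, array([ 0.471 , -0.3507, -0.0013])), (0.23, array([0.5233, 0.0548, 0.0081]))]
stone_holder [(0.66, array([0.4974, 0.3377, 0.0008]))]
mallet [(0.76, array([ 0.5155, -0.0467,  0.0053]))]
sanding_block [(0.65, array([0.5255, 0.0506, 0.0076]))]
oil_tin [(0.62, array([ 0.6524, -0.0172,  0.0093]))]
stone [(0.64, array([0.5003, 0.3378, 0.0131]))]
mat_round [(0.69, array([ 0.5139, -0.043 ,  0.0042])), (0.63, array([ 0.5181, -0.0449,  0.0067]))]
mat_square []
mat_oblong [(0.93, array([ 0.6526, -0.0098,  0.0041]))]
side_mat [(0.66, array([ 0.4728, -0.3467,  0.0012]))]
stone_holder [(0.76, array([ 0.4997,  0.3378, -0.0036]))]
```

View pics/c5.png

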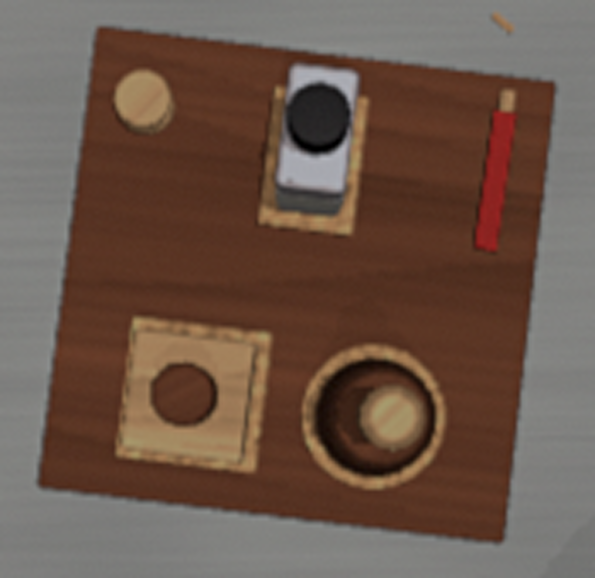

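View pics/s5.png

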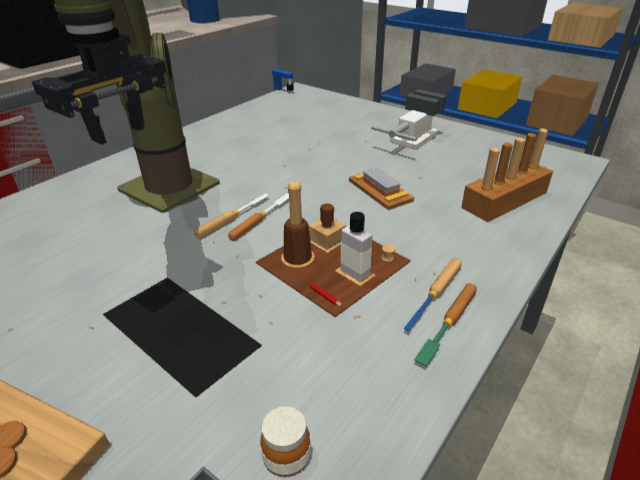

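The mallet, block and tin are back, upright and centred, with block and tin now parallel to their mats. The stone is in the holder and the arm is clear.

```bash
python3 -c "
from h import *
ctrl.sleep(.5); ctrl.sign_off()"
```

```text
the job is handed in; nothing more can be done
```

I cleared the mallet, tin and block onto the black mat, then lowered the stone into the holder. After that I stood the block, tin and mallet back on their own cork mats. I handed the job in at about 73 s of the 152 s allowed, and no verdict is reported.

**Stone:** in the top view it lay flat, within about 2 mm of the holder's middle and 0.1° of its direction. It was released about 1 mm above the holder.

**Mallet, block and tin:** the last pictures show all three upright, with the block and tin parallel to their mats. By the network fixes they are within about 4 mm of the mat centres I measured, inside the 12 mm limit.

**Network misses:** in the last look, the scene camera missed the mallet and the top camera missed the square mat. The top camera's fixes for the tin and its mat differed by about 7 mm, but its picture shows the tin centred on the mat. A few low-score false reports contradicted the pictures, so I ignored them.

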